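Set the peg-hole borer's depth with a gauge blade and hold the table at the zero line

TASK

Help me set the drilling depth on the peg-hole borer: take the brass gauge blade out of the wooden rack, stand it fully home in the slot of the depth stop and let go of it. Then pull the sliding table by its wooden handle, against its return spring, until the brass pointer stands on the red line and no farther (the bit must not dig into the neck), and finish while still holding it there, so that I can run up and lock the stop rod. Leave the other two gauges in the rack and everything else on the bench as it is.

Things in the scene. Friction and masses are not known exactly. Their poses are not given: they have to be found in the camera images.
- gauge_brass: the brass gauge blade: plain flat bar 30 mm wide (its x axis), 8 mm thick (its y axis), 90 mm tall (z), about 180 g, standing upright in one of the three rack slots (which one varies). Origin: centre of its underside. About 65 mm of it stands above the rack. It may be gripped across the width or across the faces and turned half round
- gauge_steel: dark steel gauge blade, 30 x 6 x 90 mm, standing in another rack slot; origin at the centre of its underside. Leave it there
- gauge_alu: pale aluminium gauge blade, 30 x 10 x 90 mm, standing in the remaining rack slot; origin at the centre of its underside. Leave it there
- gauge_rack: fixed wooden rack block, 56 (x) x 140 (y) x 37 mm high, with three slots 33 mm (x) x 11 mm (y), 25 mm deep (floor 12 mm above the bench), at y = -42, 0 and +42 mm; origin at the centre of its underside
- gauge_seat (a point): floor centre of the depth-stop slot (dark steel, on the drill head), 50 mm above the bench. x axis: along the slot (33 mm inside); y: across it (10 mm inside), pointing from drill to sliding table. Slot 30 mm deep, walls to 80 mm above the bench, flared lead-ins to 87 mm; its table side is open 14 mm in the middle. A blade fully home stands on this floor, width along x, 60 mm of it above the walls
- drill_head: drill head clamped on the borer's rails (green collar block, blue motor, chuck, bit); axes as gauge_seat, which lies at (-60, 30, 50) mm from this origin. At most 145 mm above the bench: collar block from x = 4 mm (y -20 to 20), chuck from x = 22 mm. The stop rod on the table (75 mm above the bench) waits 75 to 120 mm from the slot in +y until the table is pulled
- zero_line (a point): the red line (4 mm wide) across the white index bar in front of the drill head, level with the tip of the bit; this point is 63 mm above the bench. Its axes are those of gauge_seat: the sliding table comes from its +y side and moves towards its -y
- pointer (a point): tip of the brass pointer on the front edge of the sliding table, 63 mm above the bench, level with the face of the neck's pegbox; its axes are those of zero_line. It starts 60 to 100 mm on the +y side of the red line and moves straight along y with the table, so it ends right over the red line
- feed_handle: upright pale wooden handle on the sliding table: grip 28 mm in diameter, from 26 to 92 mm above its origin, on a thin steel stem; origin at the foot of the stem, on the table's top, 59 mm above the bench (handle's top: 151 mm). It revolves freely; pull it along -y of zero_line. Neck and clamp on the table are at most 130 mm above the bench and lie beyond 30 mm in zero_line's +x
- carriage (a joint): travel of the sliding table from its rest (m): 0 at rest, growing as it is pulled towards the drill (along -y of zero_line), 0.115 at most. The return spring pulls back with about 5 N at rest and 0.7 N more for each 10 mm; let go, the table runs back to 0
- chisel: chisel, 240 mm long, lying on the bench in front of the borer; bystander
- block_plane: wooden hand plane 200 x 56 mm, about 100 mm tall; bystander
- try_square: try square 110 x 180 mm lying on the bench; bystander
- glue_bottle: white glue bottle with red cap, 64 mm in diameter, 170 mm tall; bystander
- varnish_jar: amber jar of varnish, 68 mm in diameter, 95 mm tall; bystander
- tin: red tin, 80 mm in diameter, 110 mm tall; bystander
There are look-alikes about, which are no part of the job. Of the things that look like the gauge_brass, the smallest one is meant.

How it is judged:
By the outcome, as a careful person would: the job done as asked, in the order asked, and still so for the second after the job is handed in, while the arm keeps its last pose, push and grip.
It also fails if it takes over 58 s, if anything falls off the work surface, if the arm or the gripper's body presses on something with over 40 N, if the wrist force passes 120 N, or if a joint passes its speed limit or range.

ROBOT

A 7-joint arm with a two-finger parallel gripper is mounted at the origin on the work surface. World frame = base frame: x ahead of the robot, y to its left, z up, the work surface at z = 0. Lengths are in m, angles in rad, forces in N, time in s.
With the tool pointing down it reaches from about 0.4 to 0.85 m from the base axis. Payload 10.4 kg.
Tool frame: the origin (TCP) lies on the centre line of the jaws, within the pads' length; the fingertips stand 8 mm ahead of it and the grasp point (between the pads) lies 11 mm behind it (r.finger_overhang is the distance from the TCP to the fingertips, in m); z points along the fingers, y is the line along which they close (so a half turn about z gives the same grasp; the last joint's range is limited). The gripper opens to 87 mm and grips with 3 to 60 N. Pads are 19 mm wide; open, the fingers measure 117 mm over their backs; the gripper's body (75 mm by 190 mm) begins 51 mm behind the grasp point.
Start: joints at [-1.263, 0.332, -0.065, 1.46, 0.022, 1.35, -0.088], TCP at [0.203, 0.591, 0.231] pointing down, gripper open.
Joint ranges: [-2.6, 2.6], [-0.5, 2.12], [-1.47, 1.34], [0.16, 2.42], [-1.27, 4.41], [0.06, 2.06], [-2.6, 2.6]. Speed limits (rad/s): [2.22, 2.22, 2.79, 2.79, 3.14, 3.14, 3.14].

INTERFACE

Orientations are given as a unit quaternion [x, y, z, w].
In Python, from bench import r, vision gives the robot as it stands.
- The arm moves only by the tool drive_tool, never from a script. Its argument "series" is a list of rows, each a list of 2 entries, a list of its own where there are three numbers: the shift along the world's x, y, z in cm, then the turn about the world's z in degrees. A call has exactly 10 rows; each row shifts and turns the commanded pose from where the row before left it; what a row does not reach is not made up. A row lasts 1/8 s, in which the tool goes at most 62.5 mm and 10.7 degrees, less where a joint would pass 70% of its speed; a pose out of reach is approached as far as the arm can. A call with a gripper value outside its range is refused whole. "hand" is the closure, from 0 (fully open) to 1 (shut), set as the call begins (left out, the last holds). The fingers move at their own pace and stop on an object; "newtons" is the grip in N (left out, the last holds). Time passes only in rows, so rows that do not move let the fingers close, or fill a call up. It gives the time, the measured TCP pose, the force, the opening and the grip force at its end, in the units of the state.
- r.read_state(): the state, without advancing time (a new reading comes with each control period).
- vision.camera(name): name is "side" or "top"; returns a dict with "color" (384x512x3 uint8, red, green, blue), "intrinsics" (3x3 intrinsics, pixels), "R" (3x3) and "t" (3): a world point X has camera coordinates R X + t. Camera axes: x right, y down, z forward; pixel columns grow to the right and rows downward; lengths in m; the calibration is good to about 2 mm. A picture is of the moment at which its call begins. There is no depth.
- r.close_job(): hands the job in; it is judged then, once.
The state is a dict: "time": time; "joint_positions": joint angles; "joint_vel": joint speeds; "joint_torque": joint torques, N m; "ee_pos": TCP position; "eef_rot": TCP orientation; "ft_force": force on the tool from outside, world axes, zero at the start; "torque": the same for the moment, N m; "width": finger opening in m; "grip_force": force on a finger pad.
Only numpy, scipy, OpenCV 4.12 (cv2) and the standard library are available. Lean on these libraries where they do the work, as an engineer would, in place of code of your own. Each camera call takes 0.05 s, during which the arm holds its last target. There are 200 camera calls.

## Working session

There is one attempt and no reset: what is moved stays moved. The work goes in short steps, Python scripts to look and compute and a tool call to move; the robot and the scene stay as the last step left them, time stands still between calls to the robot, and variables do not carry over. Pictures are saved under pics/ and viewed, at most 10 in all, crops included, and the job is handed in when it is done.

Besides the shell and the picture viewer there is one more tool, called after "Request:" as name([rows], argument=value, ...), one row to a line, values as JSON. drive_tool: Moves the arm, as the interface text tells. Its arguments: {"type":"object","properties":{"series":{"type":"array"},"hand":{"type":"number"},"newtons":{"type":"number"}},"required":["series"]}

```bash
mkdir -p pics; ls
cat > h.py <<'E'
from bench import r, vision
import numpy as np, cv2
def shot(n,f=None):
    c=vision.camera(n)
    if f: cv2.imwrite('pics/'+f,c['color'][:,:,::-1])
    return c
def ray(c,u,v):
    K,R,t=map(np.array,(c['intrinsics'],c['R'],c['t']))
    d=R.T@np.linalg.solve(K,[u,v,1.]); return -R.T@t,d
def onz(c,u,v,z):
    o,d=ray(c,u,v); return o+d*(z-o[2])/d[2]
def proj(c,X):
    p=np.array(c['intrinsics'])@(np.array(c['R'])@np.array(X)+np.array(c['t'])); return p[:2]/p[2]
def tri(c1,p1,c2,p2):
    o1,d1=ray(c1,*p1);o2,d2=ray(c2,*p2)
    s=np.linalg.lstsq(np.c_[d1,-d2],o2-o1,rcond=None)[0]
    a=o1+d1*s[0];b=o2+d2*s[1]; return (a+b)/2,np.linalg.norm(a-b)
E
python3 - <<'E'
from h import *
a=shot('top','t0.png');b=shot('side','s0.png')
for c in(a,b):
    o,d=ray(c,256,192);print(o,d)
im=np.vstack
for n in 't0','s0':
    i=cv2.imread(f'pics/{n}.png');cv2.imwrite(f'pics/{n}b.png',cv2.resize(i,(800,600),interpolation=cv2.INTER_CUBIC))
print(r.read_state())
E
```

```text
pics
[0.33344953 0.02103167 1.52209975] [ 0.14392851 -0.02168763 -0.9893942 ]
[ 0.28921576 -1.27368692  1.34803344] [ 0.11177503  0.71157335 -0.69386041]
{'time': 0.1, 'joint_positions': array([-1.26258272,  0.33279424, -0.06470321,  1.460857  ,  0.02162946,
        1.34991117, -0.08852528]), 'joint_vel': array([ 4.09327554e-04, -1.43984748e-03,  6.31897916e-04, -1.16147317e-03,
        1.64107564e-05,  1.52288009e-03,  4.73095306e-04]), 'joint_torque': array([ 1.31950037e-03, -6.24541783e+01,  2.44976452e-02, -3.90719140e+01,
       -6.13578921e-02,  3.65520478e-02,  6.63198512e-05]), 'ee_pos': array([0.2029083 , 0.59078636, 0.22984269]), 'eef_rot': array([ 1.64651869e-01,  9.86351538e-01, -6.33649649e-04, -6.21429820e-05]), 'ft_force': array([-0.6863631 ,  0.30286695,  0.00209752]), 'torque': array([ 0.02985239, -0.02967787,  0.02328103]), 'grip_force': 0.0, 'width': 0.08681405766757061}
```

View pics/t0b.png

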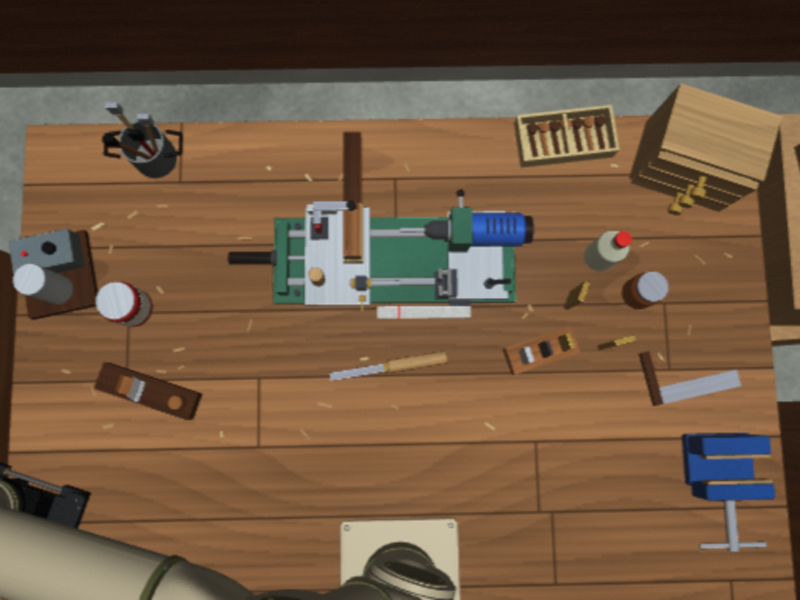

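View pics/s0b.png

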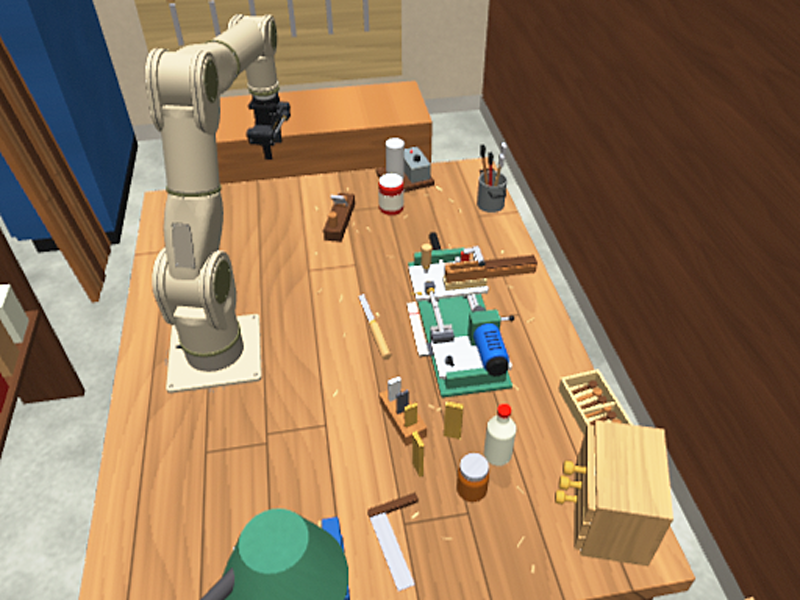

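The top view (800x600 scale) shows the rack at (543,352) with the brass blade in the right slot (570,341), the depth stop at (446,283), the handle at (316,275) and the red line at (399,312). Two larger brass look-alikes stand at (583,292) and (622,341). I'll crop in closer.

Run:
```python
import cv2,numpy as np
t=cv2.imread('pics/t0.png');s=cv2.imread('pics/s0.png')
# crops 100x75 -> 400x300 
def c(i,x,y,w=100,h=75): return cv2.resize(i[y:y+h,x:x+w],(400,300),interpolation=cv2.INTER_CUBIC)
o=np.vstack([np.hstack([c(t,320,170),c(s,225,230)]),np.hstack([c(t,170,130,133,100),c(s,250,145,107,80)])])
cv2.imwrite('pics/z0.png',o)
```

```text
(no output)
```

View pics/z0.png

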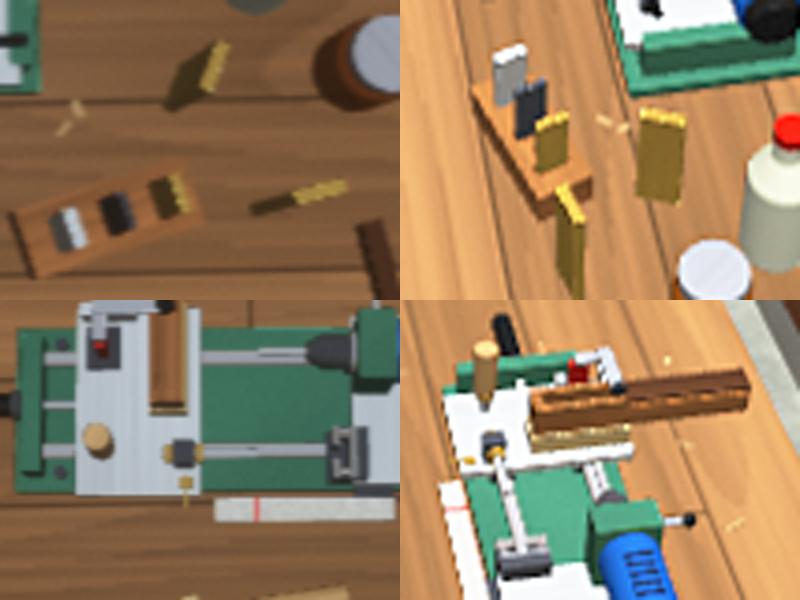

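The crops show brass in the end slot with its bright top at about crop (180,193). The depth stop is at crop (347,452), the handle top at (98,438), the pointer tip at (186,500) and the red line at (256,510). Next I'll measure these with masks.

```bash
cat > m.py <<'E'
from h import *
T=shot('top','tm.png');S=shot('side','sm.png')
def hsv(c): return cv2.cvtColor(c['color'],cv2.COLOR_RGB2HSV)
def comps(m,x0,y0,x1,y1,mn=6):
    k=np.zeros_like(m);k[y0:y1,x0:x1]=m[y0:y1,x0:x1]
    n,l,st,ce=cv2.connectedComponentsWithStats(k,connectivity=8)
    out=[]
    for i in range(1,n):
        if st[i,4]>=mn:
            p=np.argwhere(l==i)[:,::-1].astype(np.float32)
            out.append((ce[i],st[i,4],cv2.minAreaRect(p)))
    return out
E
python3 - <<'E'
from m import *
np.set_printoptions(precision=4,suppress=True)
h=hsv(T)
print('brass bright'); 
for c,a,rc in comps(cv2.inRange(h,(20,90,130),(32,255,255)),350,205,380,230): print(c,a,rc,onz(T,*c,.102))
hs=hsv(S)
print('brass side top')
for lo in (150,170,190):
  for c,a,rc in comps(cv2.inRange(hs,(20,90,lo),(32,255,255)),255,255,272,275): print(lo,c,a,rc,onz(S,*c,.102))
print('wood rack')
for c,a,rc in comps(cv2.inRange(h,(5,120,90),(16,255,255)),318,205,376,245,100): print(c,a,rc,onz(T,*c,.037))
print('red line')
for c,a,rc in comps(cv2.inRange(h,(0,60,120),(6,255,255))|cv2.inRange(h,(172,60,120),(180,255,255)),245,192,270,208,3): print(c,a,rc,onz(T,*c,.063))
print('white bar')
for c,a,rc in comps(cv2.inRange(h,(0,0,150),(180,60,255)),235,194,310,206,30):
    b=cv2.boxPoints(rc); print(c,a,rc); print([onz(T,*q,.063)[:2] for q in b])
print('handle')
for c,a,rc in comps(cv2.inRange(h,(8,70,140),(25,255,255)),192,165,212,185): print(c,a,rc,onz(T,*c,.151))
print('pointer')
for c,a,rc in comps(cv2.inRange(h,(18,90,80),(32,255,255)),220,170,245,200,3): print(c,a,rc,onz(T,*c,.063))
g=T['color']
def z(c,x,y,w,hh):
    return cv2.resize(c['color'][y:y+hh,x:x+w,::-1],(400,300),interpolation=cv2.INTER_NEAREST)
cv2.imwrite('pics/z1.png',np.vstack([np.hstack([z(T,270,165,40,30),z(S,270,200,40,30)]),np.hstack([z(T,225,185,40,30),z(T,345,205,40,30)])]))
E
```

```text
brass bright
[364.3  218.05] 20 ((364.3000183105469, 217.90000915527344), (8.854375839233398, 1.8973664045333862), 71.56504821777344) [ 0.4549 -0.3339  0.102 ]
brass side top
150 [262.3182 259.8182] 22 ((262.3965759277344, 259.74139404296875), (2.414039373397827, 7.984899520874023), 68.19859313964844) [ 0.4546 -0.3366  0.102 ]
170 [262.3333 259.7619] 21 ((262.3965759277344, 259.74139404296875), (2.414039373397827, 7.984899520874023), 68.19859313964844) [ 0.4547 -0.3364  0.102 ]
190 [262.5 259.5] 18 ((262.5000305175781, 259.5000305175781), (1.8973664045333862, 7.589465618133545), 71.56504821777344) [ 0.4555 -0.3354  0.102 ]
wood rack
[346.5765 224.5402] 2038 ((346.5, 224.5), (39.0, 57.0), 90.0) [ 0.4412 -0.2933  0.037 ]
red line
[254.5 199.5] 16 ((254.5, 199.5), (7.0, 1.0), 90.0) [ 0.5223 -0.0058  0.063 ]
white bar
[247.1782 199.5248] 101 ((247.0, 199.5), (7.0, 12.0), 90.0)
[array([0.534 , 0.0358]), array([ 0.5333, -0.0014]), array([ 0.5115, -0.0009]), array([0.5122, 0.0362])]
[277.3136 199.2722] 338 ((278.0, 199.5), (7.0, 44.0), 90.0)
[array([ 0.5332, -0.0107]), array([ 0.5306, -0.1473]), array([ 0.5088, -0.1465]), array([ 0.5113, -0.0102])]
handle
[201.5636 175.3273] 55 ((201.5, 175.5), (7.0, 7.0), 90.0) [0.5852 0.1495 0.151 ]
pointer
[225.5 181. ] 10 ((225.5, 181.0), (4.0, 1.0), 90.0) [0.5821 0.0833 0.063 ]
[235.5 180.5] 12 ((235.5, 180.5), (5.0, 1.0), 90.0) [0.5831 0.0522 0.063 ]
[231.5    190.2857] 14 ((231.5, 190.5), (3.0, 3.0), 90.0) [0.5525 0.065  0.063 ]
[231.4286 196.5714] 7 ((231.5, 196.5), (3.0, 1.0), 90.0) [0.5328 0.0655 0.063 ]
```

View pics/z1.png

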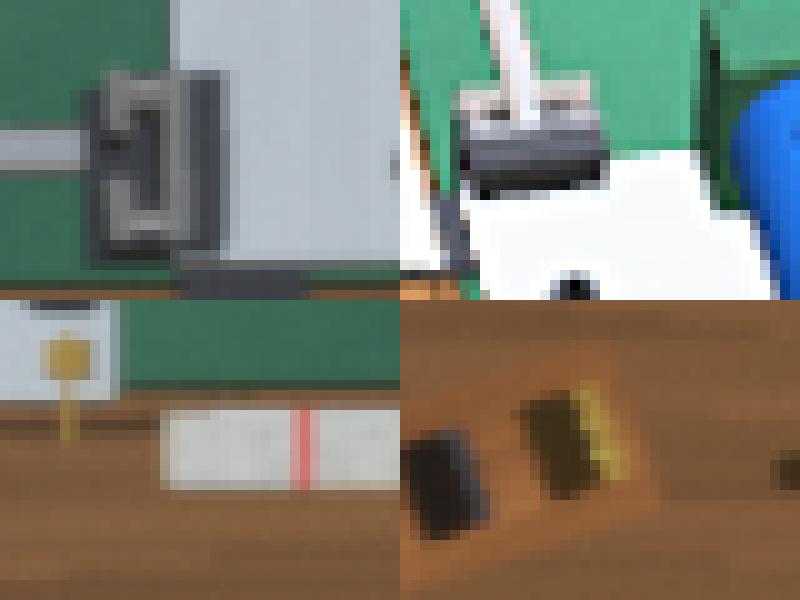

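Run:
```python
from m import *
np.set_printoptions(precision=4,suppress=True)
print(tri(T,(364.3,218.05),S,(262.4,259.7)))
print('slot',onz(T,284.6,180.2,.083),onz(T,284,180.5,.087))
# side: flare outer rim corners in zoom: left-top(455,95) right-top(592,75) ; front-left(460,130) front-right(600,122)
for p in [(284,180.5),(284.6,180.2)]:
    for z in (.08,.087): print(proj(S,onz(T,*p,z)))
# borer yaw: line fits on half-level edges per column (top) 
g=cv2.cvtColor(T['color'],cv2.COLOR_RGB2GRAY).astype(float)
def edge(cols,r0,r1):
    P=[]
    for u in cols:
        s=g[r0:r1,u]; d=np.abs(np.diff(s)); P.append((u,r0+.5+(d*np.arange(len(d))).sum()/d.sum()))
    return np.array(P)
def yaw(P,z):
    f=np.polyfit(P[:,0],P[:,1],1); a=onz(T,P[0,0],np.polyval(f,P[0,0]),z);b=onz(T,P[-1,0],np.polyval(f,P[-1,0]),z)
    d=a-b; print('yaw deg',np.degrees(np.arctan2(-d[0],d[1])),a,b,np.std(P[:,1]-np.polyval(f,P[:,0])))
yaw(edge(range(244,299),201,206),.063)
yaw(edge(range(200,231),191,195),.059)
# rack edges
hh=cv2.inRange(hsv(T),(4,140,80),(14,255,255))
b=T['color'].astype(int); print(b[226:246:2,345],'\n',b[222,318:330])
```

```text
(array([ 0.4552, -0.3345,  0.0998]), np.float64(0.00020526900284686497))
slot [ 0.5779 -0.0993  0.083 ] [ 0.5763 -0.0971  0.087 ]
[282.2618 210.8793]
[281.9881 209.5852]
[282.5858 211.1893]
[282.3112 209.8936]
yaw deg -0.34625504530441753 [0.5107 0.0269 0.063 ] [ 0.5097 -0.1404  0.063 ] 0.09781341992664044
yaw deg -0.7128319595932404 [0.546  0.1632 0.059 ] [0.5448 0.0699 0.059 ] 0.3336343008697441
[[141  93  56]
 [154 101  61]
 [154 101  61]
 [152 100  61]
 [133  90  57]
 [123  87  56]
 [ 91  64  42]
 [137  96  63]
 [139  98  64]
 [149 105  69]] 
 [[110  79  52]
 [113  80  54]
 [113  80  53]
 [110  79  51]
 [109  77  51]
 [118  82  53]
 [132  90  57]
 [140  94  59]
 [141  93  57]
 [141  94  58]
 [138  91  56]
 [135  88  55]]
```

Run:
```python
from m import *
np.set_printoptions(precision=4,suppress=True)
t=comps(cv2.inRange(hsv(T),(20,90,130),(32,255,255)),340,175,420,235,8)
s=comps(cv2.inRange(hsv(S),(20,90,170),(32,255,255)),225,245,310,320,8)
for a in t:
  for b in s:
    X,e=tri(T,a[0],S,b[0])
    if e<.006: print(a[0],b[0],X,e)
for n,p in (('glue',(399,153)),('jar',(417,184))): print(n,onz(T,*p,.17 if n=='glue' else .095))
```

```text
[373.027  186.1351] [290.0938 258.75  ] [ 0.5484 -0.3613  0.1181] 0.0011937302916835237
[364.3  218.05] [262.3333 259.7619] [ 0.4551 -0.3345  0.0995] 6.007687298203271e-05
[364.3  218.05] [266.9394 280.4848] [ 0.4653 -0.3583  0.005 ] 0.004264214043736669
[399.4524 217.5238] [262.3333 259.7619] [ 0.4441 -0.4086  0.1981] 0.004299592728223422
[399.4524 217.5238] [266.9394 280.4848] [ 0.4529 -0.4349  0.1175] 0.0005954900808438963
glue [ 0.6376 -0.429   0.17  ]
jar [ 0.5567 -0.5028  0.095 ]
```

Request:
drive_tool([
  [[3.3,-3.3,0],4],
  [[3.3,-3.3,0],4],
  [[3.3,-3.3,0],4],
  [[3.3,-3.3,0],4],
  [[3.3,-3.3,0],4],
  [[3.3,-3.3,0],4],
  [[3.3,-3.3,0],4],
  [[3.3,-3.3,0],4],
  [[3.3,-2.7,0],3.3],
  [[0,-5,0],0],
], hand=0)

```text
time: 1.65
ee_pos: [0.5014, 0.2494, 0.2299]
eef_rot: [-0.143, 0.99, -0.0, -0.0]
ft_force: [-0.1, -0.5, 0.1]
width: 0.0867
grip_force: 0.0
```

Request:
drive_tool([
  [[-0.4,-5.8,0],0],
  [[-0.5,-5.8,0],0],
  [[-0.4,-5.8,0],0],
  [[-0.5,-5.8,0],0],
  [[-0.5,-5.8,0],0],
  [[-0.5,-5.8,0],0],
  [[-0.5,-5.9,0],0],
  [[-0.5,-5.9,0],0],
  [[-0.4,-5.9,0],0],
  [[-0.4,-5.9,0],0],
], hand=0.61)

```text
time: 2.9
ee_pos: [0.4539, -0.3356, 0.231]
eef_rot: [-0.143, 0.99, -0.0, 0.001]
ft_force: [0.9, 0.6, 0.3]
width: 0.0342
grip_force: 0.0
```

Request:
drive_tool([
  [[0,0,-3],0],
  [[0,0,-3],0],
  [[0,0,-2],0],
  [[0,0,-2],0],
  [[0,0,0],0],
  [[0,0,0],0],
  [[0,0,0],0],
  [[0,0,0],0],
  [[0,0,0],0],
  [[0,0,0],0],
])

```text
time: 4.15
ee_pos: [0.454, -0.3339, 0.1307]
eef_rot: [-0.142, 0.99, 0.0, 0.0]
ft_force: [0.3, 0.7, -1.3]
width: 0.0336
grip_force: 0.0
```

Run:
```python
from m import *
print(r.read_state()['ee_pos'],r.read_state()['width'])
def z(c,x,y,w,hh): return cv2.resize(c['color'][y:y+hh,x:x+w,::-1],(400,300),interpolation=cv2.INTER_CUBIC)
cv2.imwrite('pics/z2.png',np.hstack([z(T,320,180,80,60),z(S,225,215,80,60)]))
```

```text
[ 0.45398946 -0.33383495  0.13060443] 0.0335887810896905
```

View pics/z2.png

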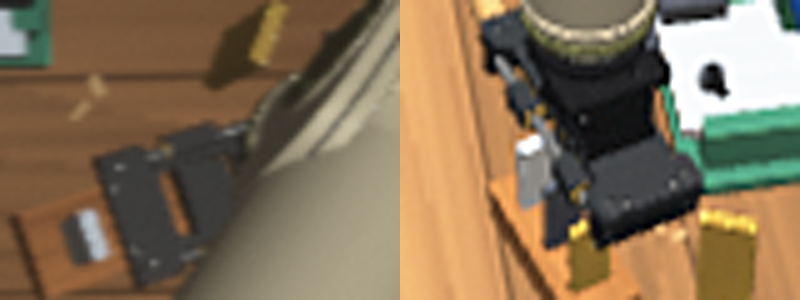

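The gripper sits over the brass blade, with its jaws across the faces (side crop around (590,225)). Next I descend and close.

Request:
drive_tool([
  [[0.1,-0.05,-1],0],
  [[0,0,-1],0],
  [[0,0,-1],0],
  [[0,0,-1],0],
  [[0,0,-1],0],
  [[0,0,-0.3],0],
  [[0,0,0],0],
  [[0,0,0],0],
  [[0,0,0],0],
  [[0,0,0],0],
])

```text
time: 5.5
ee_pos: [0.4551, -0.3344, 0.0778]
eef_rot: [-0.142, 0.99, -0.0, 0.0]
ft_force: [0.4, -0.1, -0.3]
width: 0.0342
grip_force: 0.0
```

Request:
drive_tool([
  [[0,0,0],0],
  [[0,0,0],0],
  [[0,0,0],0],
  [[0,0,0],0],
  [[0,0,0],0],
  [[0,0,0],0],
  [[0,0,0],0],
  [[0,0,0],0],
  [[0,0,0],0],
  [[0,0,0],0],
], hand=1, newtons=30)

```text
time: 6.75
ee_pos: [0.455, -0.3344, 0.0776]
eef_rot: [-0.142, 0.99, -0.0, -0.0]
ft_force: [0.8, -1.8, -1.3]
width: 0.008
grip_force: 29.9
```

Request:
drive_tool([
  [[0,0,1],0],
  [[0,0,1],0],
  [[0,0,2],0],
  [[0,0,2],0],
  [[0,0,2],0],
  [[0,0,2],0],
  [[0,0,2],0],
  [[0,0,1.5],0],
  [[0,0,0],0],
  [[0,0,0],0],
])

```text
time: 8.0
ee_pos: [0.4547, -0.334, 0.2119]
eef_rot: [-0.142, 0.99, 0.0, -0.0]
ft_force: [-0.1, -0.9, -1.8]
width: 0.008
grip_force: 29.9
```

Request:
drive_tool([
  [[1.5,3,0],-2.1],
  [[1.5,3,0],-2.1],
  [[1.5,3,0],-2.1],
  [[1.5,3,0],-2.1],
  [[1.5,3,0],-2.1],
  [[1.5,3,0],-2.1],
  [[1.5,3,0],-2.1],
  [[1.7,2.6,0],-2],
  [[0,0,0],0],
  [[0,0,0],0],
])

```text
time: 9.25
ee_pos: [0.5764, -0.099, 0.2118]
eef_rot: [0.003, 1.0, -0.0, -0.001]
ft_force: [-0.6, -0.6, -1.7]
width: 0.0079
grip_force: 29.9
```

Request:
drive_tool([
  [[0,0,-2],0],
  [[0,0,-2],0],
  [[0,0,-1],0],
  [[0,0,0],0],
  [[0,0,0],0],
  [[0,0,0],0],
  [[0,0,0],0],
  [[0,0,0],0],
  [[0,0,0],0],
  [[0,0,0],0],
])

```text
time: 10.5
ee_pos: [0.577, -0.0984, 0.1626]
eef_rot: [0.003, 1.0, 0.0, 0.0]
ft_force: [-0.1, 0.3, -3.1]
width: 0.0079
grip_force: 29.9
```

Run:
```python
from m import *
s=r.read_state();print(s['ee_pos'],s['eef_rot'],s['width'])
def z(c,x,y,w,hh): return cv2.resize(c['color'][y:y+hh,x:x+w,::-1],(400,300),interpolation=cv2.INTER_CUBIC)
cv2.imwrite('pics/z3.png',np.vstack([np.hstack([z(T,250,155,60,45),z(S,252,180,60,45)]),np.hstack([z(T,320,180,80,60),z(S,225,215,80,60)])]))
```

```text
[ 0.57696116 -0.09837433  0.16256124] [ 3.09179023e-03  9.99995219e-01  3.72851044e-05 -4.47793827e-05] 0.008190868650963636
```

View pics/z3.png

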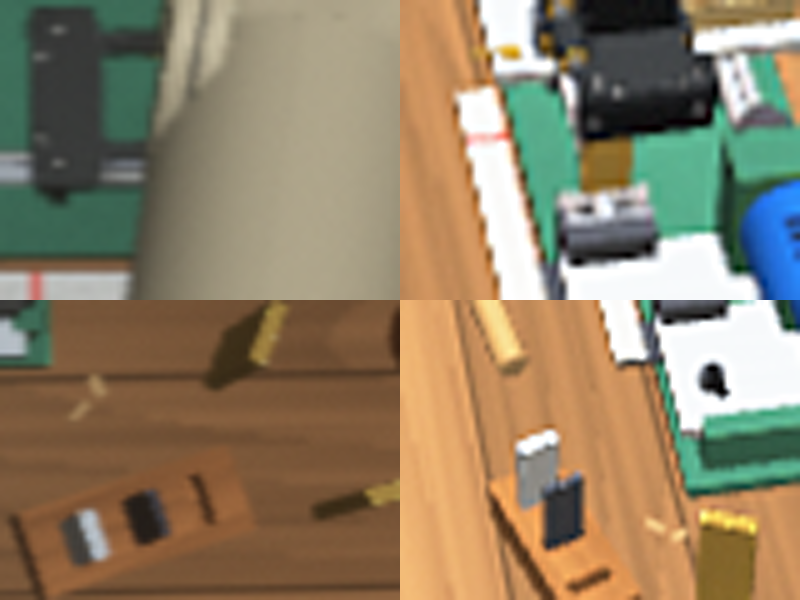

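The side view shows the blade (crop 582–632, mid 607) right over the slot (mid about 607). The steel and aluminium gauges are still in the rack. I'll lower slowly.

Request:
drive_tool([
  [[0,0,-0.5],0],
  [[0,0,-0.4],0],
  [[0,0,-0.3],0],
  [[0,0,-0.3],0],
  [[0,0,-0.3],0],
  [[0,0,-0.2],0],
  [[0,0,0],0],
  [[0,0,0],0],
  [[0,0,0],0],
  [[0,0,0],0],
])

```text
time: 11.85
ee_pos: [0.577, -0.0984, 0.1426]
eef_rot: [0.003, 1.0, 0.0, 0.0]
ft_force: [-0.1, 0.1, -2.2]
width: 0.0078
grip_force: 29.9
```

Blade bottom is at 77 mm, already inside the slot walls with no contact force. I'll keep going.

Request:
drive_tool([
  [[0,0,-0.4],0],
  [[0,0,-0.4],0],
  [[0,0,-0.4],0],
  [[0,0,-0.4],0],
  [[0,0,-0.4],0],
  [[0,0,-0.3],0],
  [[0,0,-0.1],0],
  [[0,0,0],0],
  [[0,0,0],0],
  [[0,0,0],0],
])

```text
time: 13.1
ee_pos: [0.577, -0.0984, 0.1187]
eef_rot: [0.003, 1.0, 0.0, 0.0]
ft_force: [-0.3, -0.6, -2.6]
width: 0.0078
grip_force: 29.9
```

Request:
drive_tool([
  [[0,0,-0.1],0],
  [[0,0,-0.1],0],
  [[0,0,-0.05],0],
  [[0,0,-0.05],0],
  [[0,0,-0.05],0],
  [[0,0,-0.05],0],
  [[0,0,0],0],
  [[0,0,0],0],
  [[0,0,0],0],
  [[0,0,0],0],
])

```text
time: 14.35
ee_pos: [0.5772, -0.0985, 0.1155]
eef_rot: [0.003, 1.0, 0.0, 0.0]
ft_force: [-3.0, 0.6, 7.8]
width: 0.0079
grip_force: 30.0
```

Request:
drive_tool([
  [[0,0,0.05],0],
  [[0,0,0],0],
  [[0,0,0],0],
  [[0,0,0],0],
  [[0,0,0],0],
  [[0,0,0],0],
  [[0,0,0],0],
  [[0,0,0],0],
  [[0,0,0],0],
  [[0,0,0],0],
], hand=0.7)

```text
time: 15.6
ee_pos: [0.577, -0.0984, 0.1151]
eef_rot: [0.003, 1.0, 0.0, -0.0]
ft_force: [0.2, -0.2, -0.2]
width: 0.026
grip_force: 0.0
```

Request:
drive_tool([
  [[0,0,1],0],
  [[0,0,1],0],
  [[0,0,2],0],
  [[0,0,3],0],
  [[0,0,3],0],
  [[0,4,1],0],
  [[0,5,0],0],
  [[0,5,0],0],
  [[0,5,0],0],
  [[0,5,0],0],
])

```text
time: 16.85
ee_pos: [0.577, 0.1432, 0.2262]
eef_rot: [0.003, 1.0, 0.0, 0.001]
ft_force: [0.6, -0.2, -0.7]
width: 0.0261
grip_force: 0.0
```

Run:
```python
from m import *
np.set_printoptions(precision=4,suppress=True)
s=r.read_state();print(s['ee_pos'],s['width'])
for c,a,rc in comps(cv2.inRange(hsv(S),(8,60,120),(25,255,255)),262,150,285,182): print('handle side',c,a,rc)
for c,a,rc in comps(cv2.inRange(hsv(T),(20,90,130),(32,255,255)),275,165,300,195):
    print('blade top',c,a,rc,onz(T,*c,.14))
    for d,b,_ in comps(cv2.inRange(hsv(S),(20,90,170),(32,255,255)),262,170,305,215): print(d,b,tri(T,c,S,d))
def z(c,x,y,w,hh): return cv2.resize(c['color'][y:y+hh,x:x+w,::-1],(400,300),interpolation=cv2.INTER_CUBIC)
cv2.imwrite('pics/z4.png',np.vstack([np.hstack([z(T,250,155,60,45),z(S,252,180,60,45)]),np.hstack([z(T,180,130,80,60),z(S,240,140,80,60)])]))
```

```text
[0.576  0.1489 0.2255] 0.025640784044811654
handle side [268.8282 158.5154] 227 ((269.0, 160.5), (21.0, 14.0), 90.0)
handle side [282.3846 153.8462] 39 ((282.0, 154.5), (9.0, 4.0), 90.0)
handle side [262.25 179.  ] 8 ((262.5, 178.5), (5.0, 1.0), 90.0)
blade top [285.5 177.5] 20 ((285.5, 177.5), (9.0, 1.0), 90.0) [ 0.5762 -0.0974  0.14  ]
[302.1667 179.6667] 6 (array([ 0.6046, -0.0959,  0.2304]), np.float64(0.08781915525287076))
[293.2857 180.5714] 7 (array([ 0.5883, -0.093 ,  0.229 ]), np.float64(0.054891117315925955))
[275.7143 184.8571] 7 (array([ 0.5561, -0.0903,  0.2189]), np.float64(0.012321304959777374))
[282.9286 200.4286] 14 (array([ 0.5775, -0.0977,  0.138 ]), np.float64(0.0017865107154323731))
```

View pics/z4.png

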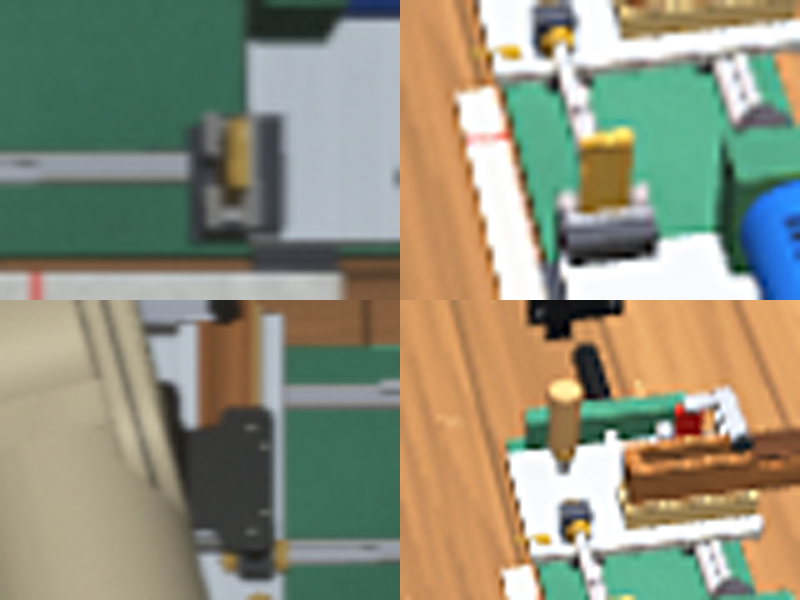

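The blade stands home in the stop (top triangulated at z≈0.138, expected 0.140). The side view shows the handle top at px (273,157.6). Next is the handle.

Run:
```python
from h import *
T=shot('top');S=shot('side')
print(tri(T,(201.56,175.33),S,(272.7,157.3)),proj(S,(.5852,.1495,.151)),r.read_state()['ee_pos'])
```

```text
(array([0.58596683, 0.14942241, 0.15110515]), np.float64(0.0015278531570112367)) [272.34122895 157.36682293] [0.57694827 0.14245659 0.22564672]
```

Request:
drive_tool([
  [[0.9,0,0],0],
  [[0,0,0],0],
  [[0,0,0],0],
  [[0,0,0],0],
  [[0,0,0],0],
  [[0,0,0],0],
  [[0,0,0],0],
  [[0,0,0],0],
  [[0,0,0],0],
  [[0,0,0],0],
], hand=0.35)

```text
time: 18.3
ee_pos: [0.586, 0.1416, 0.2251]
eef_rot: [0.003, 1.0, 0.0, -0.0]
ft_force: [-0.5, 0.5, 0.6]
width: 0.0567
grip_force: 0.0
```

Request:
drive_tool([
  [[0,0.8,0],0],
  [[0,0,-1],0],
  [[0,0,-2],0],
  [[0,0,-2],0],
  [[0,0,-2],0],
  [[0,0,-2],0],
  [[0,0,-1.5],0],
  [[0,0,-0.5],0],
  [[0,0,0],0],
  [[0,0,0],0],
])

```text
time: 19.55
ee_pos: [0.5865, 0.1498, 0.1158]
eef_rot: [0.003, 1.0, 0.0, 0.001]
ft_force: [0.2, -0.6, 0.1]
width: 0.0564
grip_force: 0.0
```

Request:
drive_tool([
  [[0,0,0],0],
  [[0,0,0],0],
  [[0,0,0],0],
  [[0,0,0],0],
  [[0,0,0],0],
  [[0,0,0],0],
  [[0,0,0],0],
  [[0,0,0],0],
  [[0,0,0],0],
  [[0,0,0],0],
], hand=1, newtons=35)

```text
time: 20.8
ee_pos: [0.586, 0.1487, 0.1151]
eef_rot: [0.003, 1.0, -0.0, -0.0]
ft_force: [-1.2, -5.1, 2.2]
width: 0.0273
grip_force: 35.0
```

Request:
drive_tool([
  [[0,-0.4,0],0],
  [[0,-0.7,0],0],
  [[0,-0.8,0],0],
  [[-0.05,-0.8,0],0],
  [[0,-0.8,0],0],
  [[0,-0.8,0],0],
  [[0,-0.8,0],0],
  [[0,-0.6,0],0],
  [[0,-0.3,0],0],
  [[0,0,0],0],
])

```text
time: 22.05
ee_pos: [0.5853, 0.0929, 0.1151]
eef_rot: [0.002, 1.0, 0.002, 0.0]
ft_force: [0.0, 7.8, 0.6]
width: 0.0272
grip_force: 35.0
```

Run:
```python
from m import *
np.set_printoptions(precision=4,suppress=True)
s=r.read_state();print(s['ee_pos'],s['ft_force'])
for nm,C,b in(('top',T,(235,186,275,208)),('side',S,(255,178,280,215))):
    h=hsv(C)
    for c,a,rc in comps(cv2.inRange(h,(0,60,120),(6,255,255))|cv2.inRange(h,(172,60,120),(180,255,255)),*b,3): print(nm,'red',c,a,onz(C,*c,.063))
    for c,a,rc in comps(cv2.inRange(h,(18,80,80),(34,255,255)),*b,2): print(nm,'ptr',c,a,onz(C,*c,.063))
def z(c,x,y,w,hh): return cv2.resize(c['color'][y:y+hh,x:x+w,::-1],(400,300),interpolation=cv2.INTER_NEAREST)
cv2.imwrite('pics/z5.png',np.hstack([z(T,235,180,40,30),z(S,248,185,40,30)]))
```

```text
[0.5853 0.0931 0.1151] [-1.0719  7.7368  1.3864]
top red [254.5 199.5] 16 [ 0.5223 -0.0058  0.063 ]
top ptr [249.5    190.2857] 14 [0.5515 0.0091 0.063 ]
top ptr [249.5 195. ] 2 [0.5367 0.0094 0.063 ]
side red [262.75 200.25] 4 [ 0.5153 -0.0088  0.063 ]
side red [267. 200.] 3 [ 0.5327 -0.0105  0.063 ]
side ptr [275.  179.5] 6 [0.5895 0.1058 0.063 ]
side ptr [277.2308 194.3077] 13 [0.5806 0.0147 0.063 ]
side ptr [266.     196.3333] 3 [0.5326 0.0113 0.063 ]
side ptr [270.2 196.4] 5 [0.5495 0.0078 0.063 ]
side ptr [279. 206.] 11 [ 0.574  -0.0529  0.063 ]
```

View pics/z5.png

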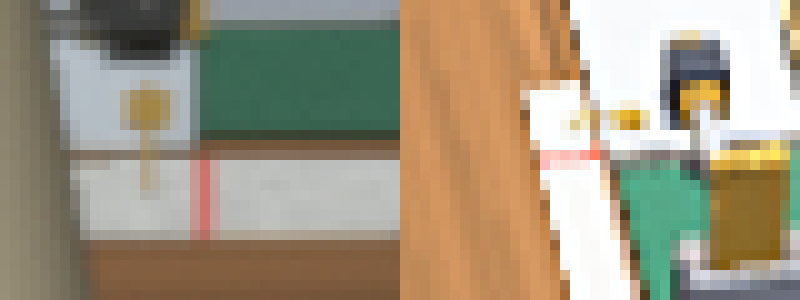

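The top view shows the pointer (col ~249.5) 5 px, about 15 mm, short of the red line (col ~254.5). I'll go another 12 mm, then measure sub-pixel.

Request:
drive_tool([
  [[0,-0.2,0],0],
  [[0,-0.3,0],0],
  [[0,-0.3,0],0],
  [[0,-0.2,0],0],
  [[0,-0.1,0],0],
  [[0,0,0],0],
  [[0,0,0],0],
  [[0,0,0],0],
  [[0,0,0],0],
  [[0,0,0],0],
])

```text
time: 23.4
ee_pos: [0.5851, 0.0826, 0.1151]
eef_rot: [0.001, 1.0, 0.002, -0.0]
ft_force: [-1.8, 9.0, 0.3]
width: 0.0273
grip_force: 35.0
```

```bash
cat > p.py <<'E'
from m import *
np.set_printoptions(precision=4,suppress=True,linewidth=150)
s=r.read_state();print(s['time'],s['ee_pos'],s['ft_force'],s['width'])
b=T['color'].astype(float)
# red line from rows clear of the pointer; pointer = R-B excess over the mean row below, and pointer plate
red=(b[200:203,249:261,0]-b[200:203,249:261,1]).mean(0);w=np.clip(red-15,0,None);cr=(w*np.arange(249,261)).sum()/w.sum()
rows=slice(194,199)
D=np.clip(b[188:193,243:263,0]-b[188:193,243:263,2]-30,0,None)
cp=(D.sum(0)*np.arange(243,263)).sum()/D.sum(); rp=(D.sum(1)*np.arange(188,193)).sum()/D.sum()
print('red',cr,'plate',cp,rp)
yr=onz(T,cr,201,.063);yp=onz(T,cp,rp,.063);print(yr,yp,'remaining mm (along y, yaw -.4deg)',1e3*(yp[1]-yr[1]-.007*(yr[0]-yp[0])*-1))
print((b[194:200,246:260,0]-b[194:200,246:260,2]).astype(int));print((b[194:200,246:260,1]).astype(int))
E
python3 p.py
```

```text
23.5 [0.5852 0.0826 0.1151] [-2.1491  9.3947  0.448 ] 0.027674523738813628
red 254.91556728232186 plate 252.62174578866768 190.4134762633997
[ 0.5176 -0.007   0.063 ] [ 0.5509 -0.0006  0.063 ] remaining mm (along y, yaw -.4deg) 6.201291751656002
[[ 1 -1 -1  0  0  4 37 37 11  4  5 20 44 53]
 [21 22 22 22 23 28 57 54 45 48 35 34 39 41]
 [ 3 -2 -1 -2 -1  3 33 39 62 93 35  3 -1  0]
 [ 4 -1 -1  0  1  5 34 41 65 97 38  4  1  1]
 [ 6  2  1  2  2  5 31 36 64 98 39  4  1  2]
 [ 8  3  1  2  0  1  7 11 53 97 40  4  2  1]]
[[159 175 177 181 172 159 148 146 149 150 148 122  94  87]
 [110 119 120 120 119 117 123 120 105  95 106 111 111 109]
 [169 193 196 195 195 191 169 170 145 114 164 189 191 189]
 [160 189 192 191 192 188 169 167 145 114 164 191 192 191]
 [158 189 193 191 187 183 167 169 147 114 163 191 192 190]
 [141 181 193 192 189 185 175 181 153 116 159 188 190 191]]
```

Request:
drive_tool([
  [[0,-0.1,0],0],
  [[0,-0.2,0],0],
  [[0,-0.1,0],0],
  [[0,-0.1,0],0],
  [[0,0,0],0],
  [[0,0,0],0],
  [[0,0,0],0],
  [[0,0,0],0],
  [[0,0,0],0],
  [[0,0,0],0],
])

```text
time: 24.75
ee_pos: [0.5851, 0.0778, 0.1151]
eef_rot: [0.001, 1.0, 0.002, -0.0]
ft_force: [-2.7, 10.2, 1.1]
width: 0.0271
grip_force: 35.0
```

```bash
python3 p.py
```

```text
24.85 [0.5851 0.0778 0.1151] [-3.1277  9.4539  1.8847] 0.027602246888281605
red 254.920424403183 plate 254.1726384364821 190.39902280130292
[ 0.5176 -0.007   0.063 ] [ 0.5508 -0.0054  0.063 ] remaining mm (along y, yaw -.4deg) 1.3968659193521924
[[ 19   7   1   0   0  -1   0  16  48  28   7   4   3  24]
 [ 22  18  20  22  23  23  24  35  66  63  35  25  25  34]
 [ 22  11   1  -2  -2   0   0  11  61 100  36   3  -1  -1]
 [ 22  14   3   0   1   1   2   5  55 104  39   4   1   1]
 [ 24  17   5   2   1   1   1   6  51 101  39   4   1   0]
 [ 25  19   5   2   1   1   1   3  36  90  39   5   2   1]]
[[100 134 166 178 168 160 157 148 146 148 149 149 151 120]
 [ 98  96 111 118 119 115 116 113 117 106 108 112 114 112]
 [103 128 175 193 195 195 193 177 138 112 164 189 190 190]
 [103 113 166 188 192 190 191 187 149 114 164 192 191 191]
 [102 103 162 187 187 185 188 189 151 113 162 191 192 189]
 [104 102 160 188 189 187 192 192 154 114 162 186 190 190]]
```

Request:
drive_tool([
  [[0,-0.05,0],0],
  [[0,-0.05,0],0],
  [[0,-0.05,0],0],
  [[0,-0.03,0],0],
  [[0,0,0],0],
  [[0,0,0],0],
  [[0,0,0],0],
  [[0,0,0],0],
  [[0,0,0],0],
  [[0,0,0],0],
])

```text
time: 26.1
ee_pos: [0.5851, 0.0762, 0.1151]
eef_rot: [0.001, 1.0, 0.002, -0.0]
ft_force: [-1.5, 10.3, 0.6]
width: 0.0271
grip_force: 35.0
```

```bash
python3 p.py
python3 - <<'E'
from m import *
def z(c,x,y,w,hh): return cv2.resize(c['color'][y:y+hh,x:x+w,::-1],(400,300),interpolation=cv2.INTER_NEAREST)
cv2.imwrite('pics/z6.png',np.hstack([z(T,235,180,40,30),z(S,248,180,60,45)]))
E
```

```text
26.2 [0.5851 0.0762 0.1151] [-2.2394 10.9615  0.1555] 0.027094912872702798
red 254.9206349206349 plate 254.6234756097561 190.41920731707316
[ 0.5176 -0.007   0.063 ] [ 0.5507 -0.0068  0.063 ] remaining mm (along y, yaw -.4deg) -0.001416280061718704
[[24 18  3  0  0 -1  0  2 29 34 13  4  5 15]
 [24 22 24 23 23 24 24 26 50 59 37 26 25 32]
 [24 19  8  0 -2  0  1  3 30 71 29  2 -1  0]
 [25 21 11  3  1  2  0  3 30 72 31  4  1  0]
 [25 22 12  4  2  2  0  4 30 68 29  4  1  2]
 [24 23 13  4  2  1  1  4 35 85 38  4  1  1]]
[[103 102 150 177 167 159 159 156 137 137 146 148 147 128]
 [105  94 103 116 118 116 115 116 117 108 110 112 112 111]
 [106 100 140 180 193 193 196 194 174 139 169 189 192 189]
 [107  99 124 170 190 191 191 191 174 142 170 191 191 191]
 [108 101 123 169 185 186 188 191 171 145 170 191 192 189]
 [111 104 126 170 187 189 193 192 157 119 162 187 190 190]]
```

View pics/z6.png

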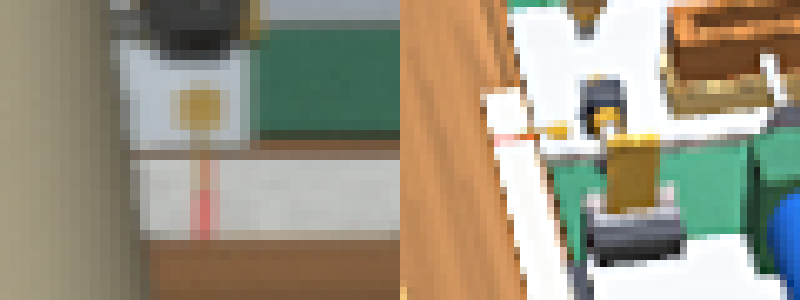

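The pointer overlays the red line in both views (top col about 254.8 against 254.9), the blade stands home and the hold is steady. I'm handing in.

```bash
python3 -c "
from bench import r
print(r.close_job())"
```

```text
the job is handed in; nothing more can be done
None
```

The brass gauge blade is fully home in the depth-stop slot and released, and the arm is holding the sliding table with the pointer on the red line to within about 0.5 mm; the job was handed in at about 26 s.

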